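Put the chime bars back on their own resonator boxes

TASK

The three aluminium chime bars lie on each other's resonator boxes: put each on the box that matches its length (longest bar on longest box, shortest on shortest), lying flat on the cork bridges between the guide pins and centred over its box, using the empty wooden rest as the halfway place. Never lay a bar on the table or let go of it up in the air. Leave the small bell, tin and woodblock that stand in between as they are.

Things in the scene. Friction and masses are not known exactly. Their poses are not given: they have to be found in the camera images.
- bar_long: the longest chime bar: a loose flat bar of bare aluminium, 190 mm long (its x), 36 mm wide (its y), 10 mm thick, 70 to 260 g. Origin: centre of its underside; z up. The two ends are alike
- bar_middle: the middle chime bar: a loose flat bar of bare aluminium, 145 mm long (its x), 36 mm wide (its y), 10 mm thick, 70 to 260 g. Origin: centre of its underside; z up. The two ends are alike
- bar_short: the short chime bar (the shortest): a loose flat bar of bare aluminium, 105 mm long (its x), 36 mm wide (its y), 10 mm thick, 70 to 260 g. Origin: centre of its underside; z up. The two ends are alike
- box_long: resonator box of the long bar: fixed, pale wood, 200 mm long (x), 80 wide (y), top 50 above the table. On it two cork bridges (10 x 46, 20 high) at x = +-32 carry a bar along x, its underside 70 above the table. Four steel pins, 8 thick, at x = +-32, y = +-31, tops at 86, leave a bar 9 mm of play each side; lift it straight up. No end stops. Origin: centre of underside, at table level
- box_middle: resonator box of the middle bar: fixed, pale wood, 155 mm long (x), 80 wide (y), top 50 above the table. On it two cork bridges (10 x 46, 20 high) at x = +-32 carry a bar along x, its underside 70 above the table. Four steel pins, 8 thick, at x = +-32, y = +-31, tops at 86, leave a bar 9 mm of play each side; lift it straight up. No end stops. Origin: centre of underside, at table level
- box_short: resonator box of the short bar: fixed, pale wood, 115 mm long (x), 80 wide (y), top 50 above the table. On it two cork bridges (10 x 46, 20 high) at x = +-32 carry a bar along x, its underside 70 above the table. Four steel pins, 8 thick, at x = +-32, y = +-31, tops at 86, leave a bar 9 mm of play each side; lift it straight up. No end stops. Origin: centre of underside, at table level
- rest: spare rest, empty at the start: fixed low block of darker wood, 120 mm long (x), 80 wide (y), top 25 above the table, with two cork bridges like the boxes' (20 high, at x = +-32) but no pins; a bar laid on it along x has its underside 45 above the table. Origin: centre of underside, at table level
- bell: small brass bell standing loose on the table among the boxes, 40 mm across, 44 mm high; origin: centre of its foot. To be left alone
- tin: small round grey tin with a steel lid, loose on the table among the boxes, 41 mm across, 36 mm high; origin: centre of its foot. To be left alone
- woodblock: small wooden percussion block with a dark slot, loose on the table among the boxes, 36 x 30 mm, 34 mm high; origin: centre of its foot. To be left alone
There are look-alikes about, which are no part of the job. What is shaped like the bar_middle but purple or red is not meant.

How it is judged:
On the way:
1. one of the bars lies on the spare rest, let go (((horizontal distance between bar_long and rest below 0.035 m and z of bar_long in the frame of rest between 0.04 and 0.05 m and angle between bar_long's own z axis and vertical below 0.08 rad and contact force between bar_long and the fingers below 0.05 N) or (horizontal distance between bar_middle and rest below 0.035 m and z of bar_middle in the frame of rest between 0.04 and 0.05 m and angle between bar_middle's own z axis and vertical below 0.08 rad and contact force between bar_middle and the fingers below 0.05 N) or (horizontal distance between bar_short and rest below 0.035 m and z of bar_short in the frame of rest between 0.04 and 0.05 m and angle between bar_short's own z axis and vertical below 0.08 rad and contact force between bar_short and the fingers below 0.05 N))), for 0.2 s.
At the end, for the whole second after the job is handed in: each bar lies at rest, level, on the bridges of the box of its own name (underside 65 to 75 mm above the box's foot), its centre within 15 mm of the box's centre seen from above and its length along the box's within 0.27 rad (horizontal distance between bar_long and box_long below 0.015 m and z of bar_long in the frame of box_long between 0.065 and 0.075 m and angle between each of bar_long, bar_middle, bar_short's own z axis and vertical below 0.08 rad and angle between the x axis of bar_long and the x axis of box_long, either way round below 0.27 rad and linear speed of each of bar_long, bar_middle, bar_short below 0.02 m/s and horizontal distance between bar_middle and box_middle below 0.015 m and z of bar_middle in the frame of box_middle between 0.065 and 0.075 m and angle between the x axis of bar_middle and the x axis of box_middle, either way round below 0.27 rad and horizontal distance between bar_short and box_short below 0.015 m and z of bar_short in the frame of box_short between 0.065 and 0.075 m and angle between the x axis of bar_short and the x axis of box_short, either way round below 0.27 rad); the robot touches nothing.
It fails at once if a bar is laid or dropped on the table (its origin comes lower than 25 mm) (height (world z) of any of bar_long, bar_middle, bar_short below 0.025 m).
It fails at once if a bar is let go in the air (its origin more than 100 mm above the table with no finger touching it) ((height (world z) of bar_long above 0.1 m and contact force between bar_long and the fingers below 0.01 N) or (height (world z) of bar_middle above 0.1 m and contact force between bar_middle and the fingers below 0.01 N) or (height (world z) of bar_short above 0.1 m and contact force between bar_short and the fingers below 0.01 N)).
It fails at once if the bell, tin or woodblock is pushed more than 20 mm or tipped (distance of any of bell, tin, woodblock from where it was at the start of the episode above 0.02 m or angle between any of bell, tin, woodblock's own z axis and vertical above 0.5 rad).
It also fails if it takes over 112 s, if anything falls off the work surface, if the arm or the gripper's body presses on something with over 40 N, if the wrist force passes 120 N, or if a joint passes its speed limit or range.

ROBOT

A 6-joint arm with a two-finger parallel gripper is mounted at the origin on the work surface. World frame = base frame: x ahead of the robot, y to its left, z up, the work surface at z = 0. Lengths are in m, angles in rad, forces in N, time in s.
With the tool pointing down it reaches from about 0.25 to 0.85 m from the base axis. Payload 12.5 kg.
Tool frame: the origin (TCP) lies at the very end of the fingers, on their centre line; the grasp point (between the pads) lies 19 mm behind it; z points along the fingers, y is the line along which they close (so a half turn about z gives the same grasp; the last joint's range is limited). The gripper opens to 93 mm and grips with 3 to 60 N. Pads are 15 mm wide; open, the fingers measure 128 mm over their backs; the gripper's body (75 mm by 188 mm) begins 65 mm behind the grasp point.
Start: joints at [-1.208, 0.351, 1.652, -0, 1.139, -0.085], TCP at [0.238, -0.496, 0.195] pointing down, gripper open.
Joint ranges: [-2.75, 2.75], [-0.79, 2.1], [0.01, 2.65], [-1.57, 4.71], [0.07, 3.14], [-2.87, 2.87]. Speed limits (rad/s): [2.22, 2.22, 2.79, 3.14, 3.14, 3.14].

INTERFACE

Orientations are given as a 3x3 rotation matrix whose columns are the frame's x, y, z axes.
In Python, from station import manip gives the robot as it stands. The module is installed in compiled form; this text tells all that it offers.
- The arm moves only by the tool apply_moves, never from a script. Its argument "commands" is text: rows parted by semicolons, each of 7 numbers parted by spaces: the turn, a rotation vector about the tool's x, y, z in rad, then the shift along the tool's x, y, z in cm, then the opening in per cent of the stroke, from 0 (shut) to 100 (fully open). A call has 1 to 10 rows; each row is the pose to reach, as a shift and turn from the pose commanded when the call began, along the tool's axes at that moment; what a row does not reach only later rows make up. A row lasts 1/10 s, in which the tool goes at most 50 mm and 8.59 degrees, less where a joint would pass 70% of its speed; a pose out of reach is approached as far as the arm can. A call with a gripper value outside its range is refused whole. The fingers move at their own pace and stop on an object; the grip force is fixed at half the most. Time passes only in rows, so rows that repeat a pose let the fingers close. It gives the time, the measured TCP pose, the force, the opening and the grip force at its end, in the units of the state.
- manip.read_state(): the state, without advancing time (a new reading comes with each control period).
- manip.read_camera(name): name is "scene" or "top"; returns a dict with "img" (400x640x3 uint8, blue, green, red), "fx", "fy", "cx", "cy" (pixels), "k1" (the pictures are not rectified: a ray, as slopes to the right and down, at radius r is drawn at 1 + k1 r^2 times it, then the intrinsics apply), "view" (4x4, takes a point from world to camera coordinates). Camera axes: x right, y down, z forward; pixel columns grow to the right and rows downward; lengths in m; the calibration is good to about 2 mm. A picture is of the moment at which its call begins. There is no depth.
- manip.hand_in(): hands the job in; it is judged then, once.
The state is a dict: "clock": time; "joint_positions": joint angles; "joint_vel": joint speeds; "joint_torque": joint torques, N m; "tool_pos": TCP position; "orientation": TCP orientation; "wrist_force": force on the tool from outside, world axes, zero at the start; "wrist_torque": the same for the moment, N m; "width": finger opening in m; "grip_force": force on a finger pad.
Only numpy, scipy, OpenCV 4.12 (cv2) and the standard library are available. Lean on these libraries where they do the work, as an engineer would, in place of code of your own. Each camera call takes 0.05 s, during which the arm holds its last target. There are 200 camera calls.

## Working session

There is one attempt and no reset: what is moved stays moved. The work goes in short steps, Python scripts to look and compute and a tool call to move; the robot and the scene stay as the last step left them, time stands still between calls to the robot, and variables do not carry over. Pictures are saved under pics/ and viewed, at most 14 in all, crops included, and the job is handed in when it is done.

Besides the shell and the picture viewer there is one more tool, called as name(argument=value, ...), one argument or row to a line, values as JSON. apply_moves: Moves the arm, as the interface text tells. Its arguments: {"type":"object","properties":{"commands":{"type":"string"}},"required":["commands"]}

```bash
mkdir -p pics
cat > h.py <<'E'
import numpy as np, cv2
from station import manip
def snap(n,tag):
    c=manip.read_camera(n); cv2.imwrite(f'pics/{tag}.png',c['img']); np.savez(f'{tag}.npz',**c); return c
def ray(c,u,v):
    d=np.array([(u-c['cx'])/c['fx'],(v-c['cy'])/c['fy']]); s=d.copy()
    for _ in range(30): s=d/(1+c['k1']*(s@s))
    V=c['view']; R=V[:3,:3]; return -R.T@V[:3,3], R.T@np.array([s[0],s[1],1])
def atz(c,u,v,z):
    o,d=ray(c,u,v); return o+d*(z-o[2])/d[2]
def tri(c1,p1,c2,p2):
    A=np.zeros((3,3));b=np.zeros(3)
    for c,p in((c1,p1),(c2,p2)):
        o,d=ray(c,*p); d=d/np.linalg.norm(d); M=np.eye(3)-np.outer(d,d); A+=M;b+=M@o
    x=np.linalg.solve(A,b)
    return x, [np.linalg.norm(np.cross(x-ray(c,*p)[0],ray(c,*p)[1]))/np.linalg.norm(ray(c,*p)[1]) for c,p in((c1,p1),(c2,p2))]
def proj(c,P):
    q=c['view'][:3,:3]@P+c['view'][:3,3]; s=q[:2]/q[2]; s=s*(1+c['k1']*(s@s)); return s[0]*c['fx']+c['cx'],s[1]*c['fy']+c['cy']
E
python3 - <<'E'
from h import *
for n in('scene','top'):
    c=snap(n,n+'0'); print(n,c['fx'],c['k1'],np.round(c['view'],3).tolist())
    cv2.imwrite(f'pics/{n}0b.png',cv2.resize(c['img'],(800,500),interpolation=cv2.INTER_CUBIC))
s=manip.read_state(); print({k:np.round(v,3).tolist() for k,v in s.items()})
E
```

```text
scene 376.4171290069294 -0.018808501940299763 [[0.731, 0.682, -0.013, -0.322], [0.466, -0.513, -0.721, -0.162], [-0.499, 0.521, -0.693, 1.391], [0.0, 0.0, 0.0, 1.0]]
top 371.9780734741564 0.022066871585431955 [[0.007, -1.0, -0.02, 0.007], [-0.996, -0.005, -0.09, 0.453], [0.089, 0.021, -0.996, 0.946], [0.0, 0.0, 0.0, 1.0]]
{'clock': 0.1, 'joint_positions': [-1.208, 0.351, 1.652, 0.0, 1.139, -0.085], 'joint_vel': [0.001, -0.001, -0.002, 0.0, -0.0, 0.001], 'joint_torque': [0.001, -49.803, -28.571, 0.07, 0.024, -0.0], 'tool_pos': [0.238, -0.495, 0.195], 'orientation': [[0.901, 0.433, -0.0], [0.433, -0.901, 0.001], [0.0, -0.001, -1.0]], 'wrist_force': [0.229, -1.159, 0.079], 'wrist_torque': [0.001, 0.021, -0.028], 'grip_force': 0.0, 'width': 0.093}
```

View pics/scene0b.png

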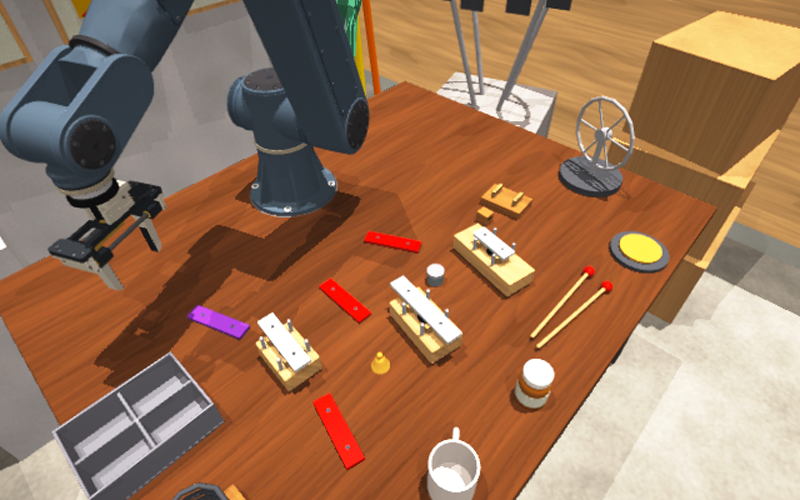

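View pics/top0b.png

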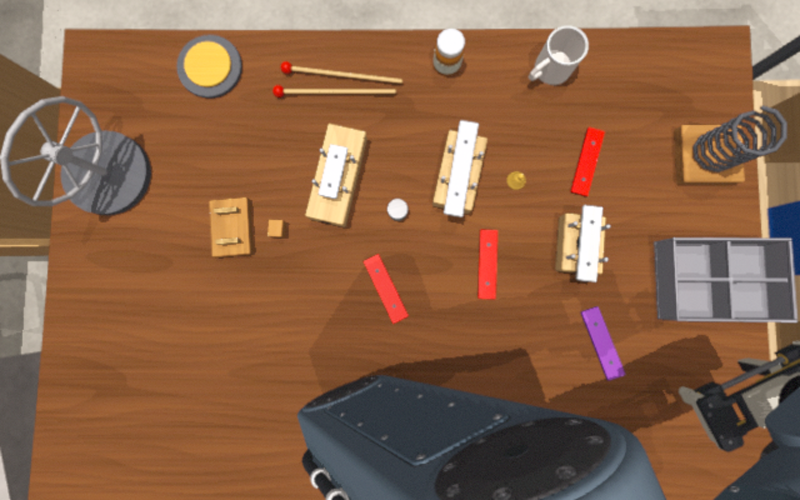

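Top (800-px view): the short bar (335,172) lies on the left box (longest), the long bar (462,168) on the centre box (middle) and the middle bar (591,243) on the right box (short). The rest is at (231,228), with bell (516,180), tin (397,209) and woodblock (276,228). Possible mix-ups with bar_middle are the red bars (588,161), (386,288), (488,264) and the purple one (602,343). I choose the bare-aluminium bars. Next, close crops.

Run:
```python
from h import *
def tiles(n,cs,f):
    im=cv2.imread(f'pics/{n}0.png'); out=[]
    for (x,y) in cs:
        t=cv2.resize(im[y:y+60,x:x+80] if 0 else im[y:y+100,x:x+132],None,fx=3,fy=3,interpolation=cv2.INTER_CUBIC)
        for k in range(0,132,20):
            cv2.putText(t,str(x+k),(k*3,8),0,.3,(0,255,255),1); cv2.line(t,(k*3,10),(k*3,14),(0,255,255),1)
        for k in range(0,100,20):
            cv2.putText(t,str(y+k),(0,k*3+4),0,.3,(0,255,0),1);cv2.line(t,(20,k*3),(24,k*3),(0,255,0),1)
        out.append(t)
    cv2.imwrite(f,np.vstack([np.hstack(out[:2]),np.hstack(out[2:])]))
tiles('top',[(210,90),(320,90),(405,145),(140,130)],'pics/tt.png')
tiles('scene',[(340,165),(295,210),(175,240),(345,130)],'pics/ss.png')
```

```text
(no output)
```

View pics/tt.png

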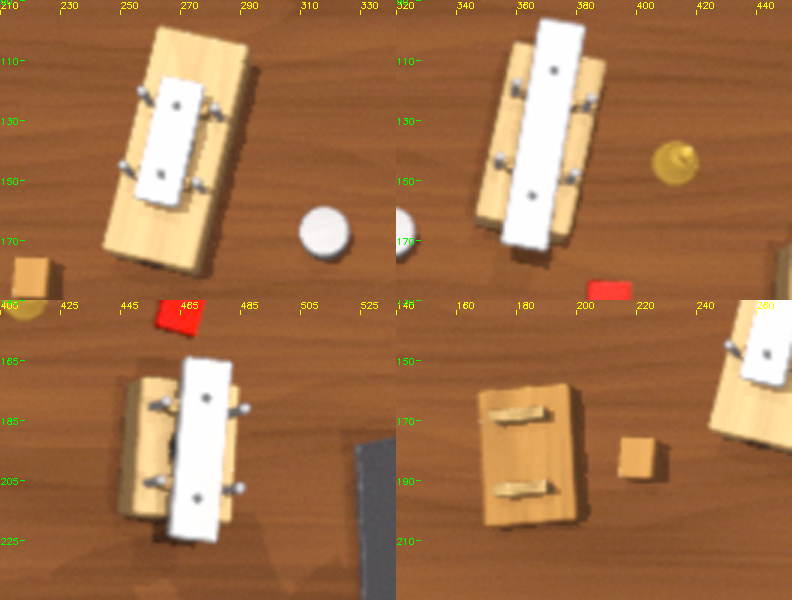

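View pics/ss.png

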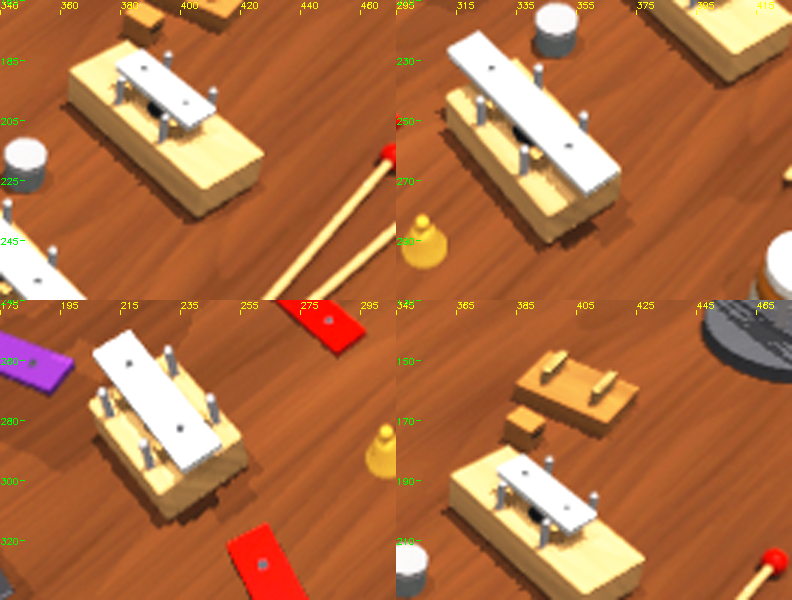

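```bash
cat > m.py <<'E'
from h import *
T=dict(np.load('top0.npz'));S=dict(np.load('scene0.npz'))
px=lambda o,p:((p[0]+.5)/3-.5+o[0],(p[1]+.5)/3-.5+o[1])
D={ # name: top origin, scene origin, pins top UL UR LL LR, scene same, holes top (far,near), scene, bar corners top
'boxL/short':((210,90),(340,165),[(141,92),(214,107),(123,165),(197,185)],[(213,90),(163,116),(168,55),(118,80)],[(176,105),(161,174)],[(185,102),(143,68)],[(165,77),(205,87),(177,207),(135,196)],[(160,26),(247,45),(196,273),(103,247)]),
'boxM/long':((320,90),(295,210),[(120,86),(196,99),(101,158),(178,175)],[(187,115),(127,150),(142,68),(84,98)],[(158,70),(136,196)],[(173,146),(95,68)],[(144,18),(189,28),(151,250),(106,240)],[(119,42),(209,62),(174,236),(80,218)]),
'boxS/middle':((405,145),(175,240),[(166,102),(245,108),(160,181),(240,188)],[(211,98),(144,143),(168,50),(102,91)],[(206,98),(197,198)],[(180,128),(129,63)],[(185,56),(232,61),(216,242),(168,236)],[(143,78),(238,88),(230,221),(135,213)]),
'rest':((140,130),(345,130),None,None,[(122,113),(127,189)],[(210,83),(158,63)],None,[(82,91),(172,83),(182,219),(90,225)])}
yaw=lambda d:np.degrees(np.arctan2(d[1],d[0]))
for n,(to,so,pt,ps,ht,hs,bc,xc) in D.items():
    print(n)
    H=[]
    for a,b in zip(ht,hs):
        x,e=tri(T,px(to,a),S,px(so,b)); H.append(x); print('  hole',x.round(4),'gap',round(e[0]*2e3,1))
    print('   holes mid',((H[0]+H[1])/2).round(4),'yaw',yaw(H[0]-H[1]).round(1))
    if pt:
        P=[]
        for a,b in zip(pt,ps):
            x,e=tri(T,px(to,a),S,px(so,b)); P.append(x)
        P=np.array(P); print('  pins z',P[:,2].round(3),'mid',P.mean(0).round(4),'yaw',yaw(P[0]+P[1]-P[2]-P[3]).round(1),'dx,dy',np.linalg.norm(P[0]-P[2]).round(3),np.linalg.norm(P[0]-P[1]).round(3))
        Q=np.array([atz(T,*px(to,a),.086) for a in pt]);print('  pins top@.086',Q.mean(0).round(4),yaw(Q[0]+Q[1]-Q[2]-Q[3]).round(1))
    for c,z,l in((bc,.08,'bar'),(xc,.025 if n=='rest' else .05,'box')):
        if c:
            Q=np.array([atz(T,*px(to,a),z) for a in c]); print('  ',l,Q.mean(0).round(4),'yaw',yaw(Q[0]+Q[1]-Q[2]-Q[3]).round(1),'L,W',np.linalg.norm(Q[0]+Q[1]-Q[2]-Q[3]).round(4)/2,np.linalg.norm(Q[1]-Q[0]).round(4))
for n,p,z in(('bell',(512/1.25+2.5,180/1.25),.02),('tin',(397/1.25,209/1.25),.036),('woodblock',(276/1.25,228/1.25),.034)): print(n,atz(T,*p,z).round(3))
E
python3 m.py
```

```text
boxL/short
  hole [0.6371 0.1284 0.0785] gap 1.2
  hole [0.579  0.1399 0.0789] gap 1.7
   holes mid [0.608  0.1342 0.0787] yaw -11.2
  pins z [0.08  0.082 0.08  0.078] mid [0.6098 0.134  0.0798] yaw -12.5 dx,dy 0.063 0.063
  pins top@.086 [0.6074 0.1323 0.086 ] -11.9
   bar [0.6054 0.1317 0.08  ] yaw -12.5 L,W 0.10305 0.0345
   box [0.6087 0.1311 0.05  ] yaw -12.4 L,W 0.19975 0.0771
boxM/long
  hole [ 0.6673 -0.1298  0.078 ] gap 2.0
  hole [ 0.5618 -0.111   0.0775] gap 2.7
   holes mid [ 0.6145 -0.1204  0.0778] yaw -10.1
  pins z [0.078 0.08  0.078 0.081] mid [ 0.6173 -0.1213  0.0791] yaw -13.7 dx,dy 0.063 0.064
  pins top@.086 [ 0.6142 -0.1216  0.086 ] -14.0
   bar [ 0.6127 -0.1214  0.08  ] yaw -9.8 L,W 0.1887 0.0381
   box [ 0.6159 -0.1233  0.05  ] yaw -11.9 L,W 0.1547 0.0785
boxS/middle
  hole [ 0.5067 -0.3721  0.0786] gap 2.4
  hole [ 0.4256 -0.3623  0.0795] gap 2.2
   holes mid [ 0.4661 -0.3672  0.0791] yaw -6.9
  pins z [0.081 0.082 0.081 0.082] mid [ 0.4688 -0.3668  0.0813] yaw -5.4 dx,dy 0.064 0.062
  pins top@.086 [ 0.4672 -0.3664  0.086 ] -5.6
   bar [ 0.465  -0.3667  0.08  ] yaw -6.8 L,W 0.14695 0.0375
   box [ 0.467  -0.3672  0.05  ] yaw -5.0 L,W 0.1124 0.0783
rest
  hole [0.5369 0.3608 0.04  ] gap 4.7
  hole [0.471  0.3541 0.0389] gap 3.8
   holes mid [0.504  0.3575 0.0395] yaw 5.8
   box [0.5017 0.3552 0.025 ] yaw 6.0 L,W 0.119 0.0789
bell [ 0.603 -0.241  0.02 ]
tin [0.538 0.005 0.036]
woodblock [0.497 0.255 0.034]
```

Measured: bars at 78-79 mm, pins at about 80 mm, sizes as given, so the heights agree within a few mm. The crops confirm the bare-aluminium bars. First, short bar → rest.

```bash
cat > g.py <<'E'
import sys,numpy as np
from station import manip
from scipy.spatial.transform import Rotation as Ro
s=manip.read_state(); p=np.array(s['tool_pos']);R=np.array(s['orientation'])
print('at',p.round(4),'yaw',np.degrees(np.arctan2(R[1,0],R[0,0])).round(1),'w',round(s['width'],4),'grip',s['grip_force'],'F',np.round(s['wrist_force'],1),'t',s['clock'])
for a in sys.argv[1:]:
    x,y,z,w=map(float,a.split(','));w=np.radians(w)
    G=np.array([[np.cos(w),np.sin(w),0],[np.sin(w),-np.cos(w),0],[0,0,-1]])
    print(a,'->',Ro.from_matrix(R.T@G).as_rotvec().round(4),(R.T@(np.array([x,y,z])-p)*100).round(2))
E
python3 g.py .6065,.133,.2,-12
```

```text
at [ 0.2381 -0.4955  0.1947] yaw 25.7 w 0.0929 grip 0.0 F [ 0.2 -1.2  0.1] t 0.1
.6065,.133,.2,-12 -> [-1.000e-03  2.000e-04  6.572e-01] [ 60.42 -40.7   -0.49]
```

apply_moves(
  commands="0 0 0.657 60.4 -40.7 -0.5 100;0 0 0.657 60.4 -40.7 -0.5 100;0 0 0.657 60.4 -40.7 -0.5 100;0 0 0.657 60.4 -40.7 -0.5 100;0 0 0.657 60.4 -40.7 -0.5 100;0 0 0.657 60.4 -40.7 -0.5 100;0 0 0.657 60.4 -40.7 -0.5 100;0 0 0.657 60.4 -40.7 -0.5 100;0 0 0.657 60.4 -40.7 -0.5 100;0 0 0.657 60.4 -40.7 -0.5 100",
)

```text
clock: 1.1
tool_pos: [0.4849, -0.074, 0.1985]
orientation: [[0.978, -0.208, -0.0], [-0.208, -0.978, -0.0], [-0.0, 0.0, -1.0]]
wrist_force: [1.6, -0.0, 0.1]
width: 0.0926
grip_force: 0.0
```

```bash
python3 g.py .6065,.133,.12,-12
```

```text
at [ 0.4849 -0.074   0.1985] yaw -12.0 w 0.0926 grip 0.0 F [ 1.6 -0.   0.1] t 1.1
.6065,.133,.12,-12 -> [0.     0.0001 0.0002] [  7.59 -22.78   7.84]
```

apply_moves(
  commands="0 0 0 7.6 -22.8 7.8 100;0 0 0 7.6 -22.8 7.8 100;0 0 0 7.6 -22.8 7.8 100;0 0 0 7.6 -22.8 7.8 100;0 0 0 7.6 -22.8 7.8 100;0 0 0 7.6 -22.8 7.8 100;0 0 0 7.6 -22.8 7.8 100;0 0 0 7.6 -22.8 7.8 100",
)

```text
clock: 1.9
tool_pos: [0.6058, 0.1304, 0.1207]
orientation: [[0.978, -0.208, -0.0], [-0.208, -0.978, -0.0], [-0.0, 0.0, -1.0]]
wrist_force: [0.2, -0.2, 0.5]
width: 0.0927
grip_force: 0.0
```

```bash
python3 g.py .6065,.133,.057,-12 .6065,.133,.12,-12
python3 - <<'E'
from h import *
c=snap('top','t1'); d=snap('scene','s1')
cv2.imwrite('pics/c1.png',np.hstack([cv2.resize(c['img'][60:220,190:320],None,fx=3,fy=3,interpolation=2),cv2.resize(d['img'][100:260,320:450],None,fx=3,fy=3,interpolation=2)]))
E
```

```text
at [0.6058 0.1304 0.1207] yaw -12.0 w 0.0927 grip 0.0 F [ 0.2 -0.2  0.5] t 1.9
.6065,.133,.057,-12 -> [ 0.0002  0.0001 -0.0002] [ 0.02 -0.27  6.37]
.6065,.133,.12,-12 -> [ 0.0002  0.0001 -0.0002] [ 0.02 -0.27  0.07]
```

View pics/c1.png

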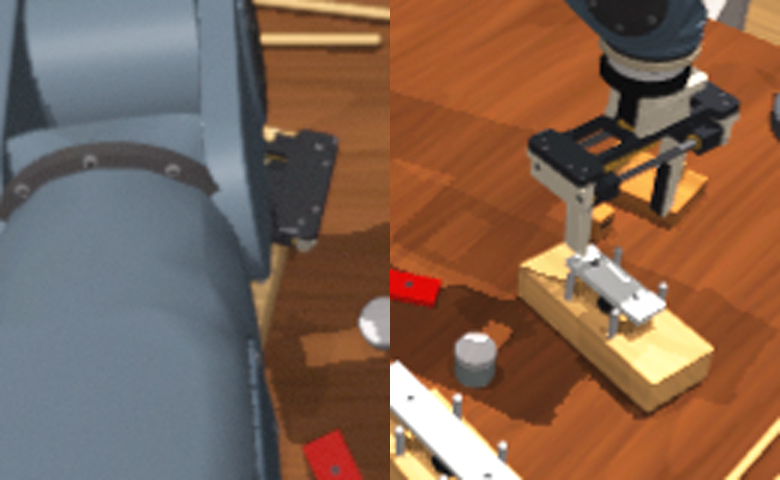

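The right half shows the fingers straddling the short bar at about (615,285) in the crop; aligned. Going down and closing.

apply_moves(
  commands="0 0 0 0 -0.25 1.5 100;0 0 0 0 -0.25 3 100;0 0 0 0 -0.25 4.5 100;0 0 0 0 -0.25 5.5 100;0 0 0 0 -0.25 6.3 100;0 0 0 0 -0.25 6.3 100;0 0 0 0 -0.25 6.3 100",
)

```text
clock: 2.7
tool_pos: [0.6068, 0.1336, 0.0576]
orientation: [[0.978, -0.208, 0.0], [-0.208, -0.978, 0.0], [0.0, -0.0, -1.0]]
wrist_force: [-0.0, 0.5, 0.7]
width: 0.0926
grip_force: 0.0
```

apply_moves(
  commands="0 0 0 0 0 0 70;0 0 0 0 0 0 50;0 0 0 0 0 0 42;0 0 0 0 0 0 35;0 0 0 0 0 0 30;0 0 0 0 0 0 20;0 0 0 0 0 0 20;0 0 0 0 0 0 20;0 0 0 0 0 0 20;0 0 0 0 0 0 20",
)

```text
clock: 3.7
tool_pos: [0.6066, 0.1336, 0.0575]
orientation: [[0.978, -0.208, -0.0], [-0.208, -0.978, 0.0], [-0.0, -0.0, -1.0]]
wrist_force: [-0.2, -0.6, 0.1]
width: 0.0202
grip_force: 0.0
```

```bash
python3 g.py .6065,.133,.15,-12
```

```text
at [0.6066 0.1336 0.0575] yaw -12.0 w 0.0202 grip 0.0 F [-0.2 -0.6  0.1] t 3.7
.6065,.133,.15,-12 -> [-0.      0.      0.0002] [ 0.    0.06 -9.25]
```

```bash
python3 - <<'E'
from h import *
d=snap('scene','s2')
cv2.imwrite('pics/c2.png',cv2.resize(d['img'][130:250,340:480],None,fx=5,fy=5,interpolation=2))
E
python3 g.py
```

```text
at [0.6066 0.1336 0.0575] yaw -12.0 w 0.0191 grip 0.0 F [-0.2 -0.3  0.6] t 3.75
```

View pics/c2.png

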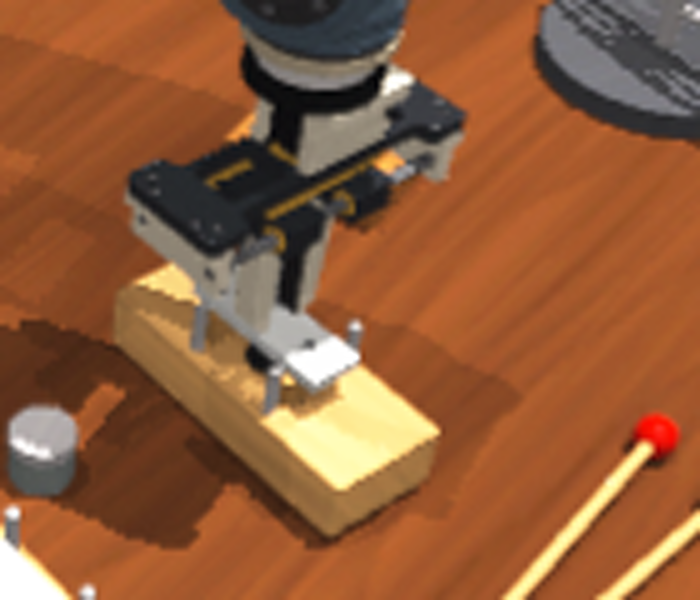

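Run:
```python
from h import *
S=dict(np.load('s2.npz')); s1=dict(np.load('s1.npz'))
w=np.radians(-12);n=np.array([np.sin(w),-np.cos(w),0])
q=lambda u,o,f:np.round([(u[0]-o[0]+.5)*f,(u[1]-o[1]+.5)*f])
for z in(.0575,.08):
  for k in(-.01,.01): print('c2',z,k,q(proj(S,np.array([.6066,.1336,z])+n*k),(340,130),5))
for k in(-.046,.046): print('c1 tips',q(proj(s1,np.array([.6058,.1304,.1207])+n*k),(320,100),3)+[390,0])
a=np.array([[c for c in np.load('scene0.npz')['view'].ravel()]]);print(abs(S['view'].ravel()-a).max())
img=S['img'][165:205,375:415]; cv2.imwrite('pics/c3.png',cv2.resize(img,None,fx=14,fy=14,interpolation=2))
```

```text
c2 0.0575 -0.01 [278. 336.]
c2 0.0575 0.01 [253. 349.]
c2 0.08 -0.01 [283. 308.]
c2 0.08 0.01 [257. 322.]
c1 tips [650. 231.]
c1 tips [578. 269.]
0.0
```

View pics/c3.png

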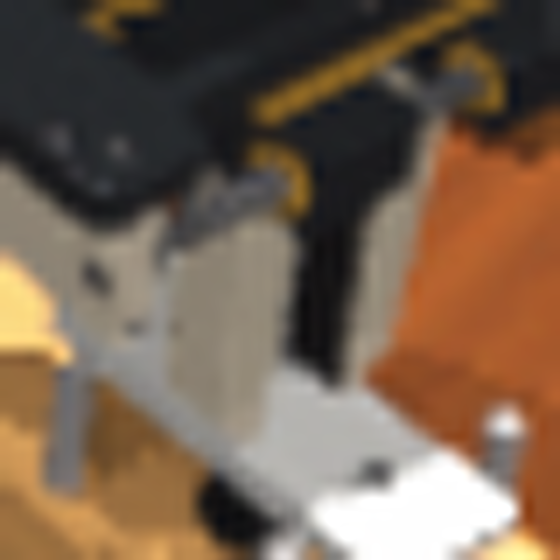

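The crop shows the fingertips resting over the bar's upper face at (235,445), not beside it. The reported TCP seems lower than the real tips, so I'll measure where they really are.

Run:
```python
from h import *
S=dict(np.load('s2.npz'))
w=np.radians(-12);X=np.array([np.cos(w),np.sin(w),0]);n=np.array([np.sin(w),-np.cos(w),0])
for z in(.0575,.07,.08,.09):
  print(z,[np.round([(u-375+.5)*14,(v-165+.5)*14]).tolist() for u,v in [proj(S,np.array([.6066,.1336,z])+n*k+X*a) for k in(.01,.027) for a in(-.0075,.0075)]])
s=dict(np.load('s1.npz'));print('c1 tips, inner/outer x -/+')
for z in(.1207,.135,.145):
  print(z,[np.round([(u-320+.5)*3+390,(v-100+.5)*3]).tolist() for u,v in [proj(s,np.array([.6058,.1304,z])+n*k+X*a) for k in(.0465,.0635,-.0465,-.0635) for a in(-.0075,.0075)]])
a=cv2.resize(s['img'][150:190,372:412],None,fx=10,fy=10,interpolation=2)
b=cv2.resize(s['img'][145:185,395:435],None,fx=10,fy=10,interpolation=2)
cv2.imwrite('pics/c4.png',np.hstack([a,b]))
```

```text
0.0575 [[195.0, 468.0], [243.0, 509.0], [134.0, 501.0], [183.0, 542.0]]
0.07 [[201.0, 426.0], [250.0, 466.0], [141.0, 459.0], [189.0, 500.0]]
0.08 [[206.0, 391.0], [256.0, 432.0], [146.0, 424.0], [194.0, 465.0]]
0.09 [[212.0, 357.0], [261.0, 397.0], [151.0, 389.0], [200.0, 430.0]]
c1 tips, inner/outer x -/+
0.1207 [[572.0, 264.0], [583.0, 273.0], [559.0, 272.0], [569.0, 281.0], [645.0, 226.0], [656.0, 235.0], [657.0, 220.0], [668.0, 228.0]]
0.135 [[574.0, 253.0], [585.0, 262.0], [560.0, 260.0], [571.0, 269.0], [647.0, 215.0], [658.0, 223.0], [659.0, 209.0], [671.0, 217.0]]
0.145 [[575.0, 245.0], [586.0, 254.0], [561.0, 252.0], [572.0, 261.0], [648.0, 207.0], [659.0, 215.0], [661.0, 201.0], [672.0, 209.0]]
```

View pics/c4.png

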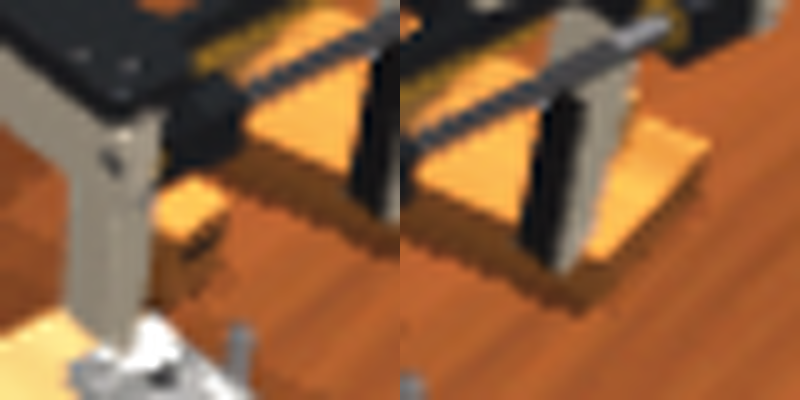

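Both pictures put the tips about 24 mm above the reported TCP. I'll open, go 2 cm lower beside the box and close carefully: the width will show whether the fingers meet the box sides (80 mm) or the bar (36 mm).

apply_moves(
  commands="0 0 0 0 0 0 100;0 0 0 0 0 0 100;0 0 0 0 0 -1 100;0 0 0 0 0 -1 100;0 0 0 0 0 -1 100;0 0 0 0 0 -1 100;0 0 0 0 0 -1 100;0 0 0 0 0 -1 100;0 0 0 0 0 -1 100;0 0 0 0 0 -1 100",
)

```text
clock: 4.75
tool_pos: [0.6066, 0.1336, 0.0674]
orientation: [[0.978, -0.208, -0.0], [-0.208, -0.978, -0.0], [-0.0, 0.0, -1.0]]
wrist_force: [-0.8, -0.0, -0.3]
width: 0.0917
grip_force: 0.0
```

apply_moves(
  commands="0 0 0 0 0 1 100;0 0 0 0 0 2 100;0 0 0 0 0 2.5 100;0 0 0 0 0 3 100;0 0 0 0 0 3 100;0 0 0 0 0 3 90;0 0 0 0 0 3 80;0 0 0 0 0 3 70;0 0 0 0 0 3 70;0 0 0 0 0 3 70",
)

```text
clock: 5.75
tool_pos: [0.6067, 0.1336, 0.0376]
orientation: [[0.978, -0.208, 0.0], [-0.208, -0.978, 0.0], [0.0, -0.0, -1.0]]
wrist_force: [0.3, 0.0, -0.3]
width: 0.0653
grip_force: 0.0
```

The width passed 80 mm freely, so the tips are above the box top (≥ 50 mm). That confirms the offset (≥ 22.5 mm). Slightly lower, then grip.

apply_moves(
  commands="0 0 0 0 0 0.4 60;0 0 0 0 0 0.4 50;0 0 0 0 0 0.4 40;0 0 0 0 0 0.4 30;0 0 0 0 0 0.4 20;0 0 0 0 0 0.4 20;0 0 0 0 0 0.4 20;0 0 0 0 0 0.4 20",
)

```text
clock: 6.55
tool_pos: [0.6066, 0.1336, 0.0335]
orientation: [[0.978, -0.208, 0.0], [-0.208, -0.978, -0.0], [0.0, -0.0, -1.0]]
wrist_force: [0.7, 0.1, 0.5]
width: 0.0357
grip_force: 30.0
```

Gripped at 35.7 mm, 30 N. Lift and take it over the rest.

apply_moves(
  commands="0 0 0 0 0 -1 20;0 0 0 0 0 -2 20;0 0 0 0 0 -3.5 20;0 0 0 0 0 -5 20;0 0 0 0 0 -7 20;0 0 0 0 0 -7 20;0 0 0 0 0 -7 20",
)

```text
clock: 7.25
tool_pos: [0.6067, 0.1336, 0.104]
orientation: [[0.978, -0.208, 0.001], [-0.208, -0.978, 0.0], [0.001, -0.0, -1.0]]
wrist_force: [-0.3, -0.5, -1.5]
width: 0.0357
grip_force: 30.0
```

```bash
python3 g.py .503,.356,.09,6
```

```text
at [0.6067 0.1336 0.104 ] yaw -12.0 w 0.0357 grip 29.999678134918213 F [-0.3 -0.5 -1.5] t 7.25
.503,.356,.09,6 -> [-2.000e-04 -1.000e-03 -3.139e-01] [-14.77 -19.6    1.39]
```

apply_moves(
  commands="0 0 -0.05 -2 -3 0 20;0 0 -0.1 -5 -6 0 20;0 0 -0.15 -8 -10 0 20;0 0 -0.2 -11 -14 0 20;0 0 -0.25 -13 -17 0 20;0 0 -0.314 -14.8 -19.6 0 20;0 0 -0.314 -14.8 -19.6 0 20;0 0 -0.314 -14.8 -19.6 2 20;0 0 -0.314 -14.8 -19.6 4 20;0 0 -0.314 -14.8 -19.6 4 20",
)

```text
clock: 8.25
tool_pos: [0.501, 0.3544, 0.0604]
orientation: [[0.995, 0.104, -0.005], [0.104, -0.995, -0.003], [-0.005, 0.002, -1.0]]
wrist_force: [-0.3, -1.0, -0.8]
width: 0.0359
grip_force: 30.0
```

```bash
python3 g.py .503,.356,.0095,6;  python3 - <<'E'
from h import *
d=snap('scene','s5')
cv2.imwrite('pics/c5.png',cv2.resize(d['img'][90:210,330:490],None,fx=5,fy=5,interpolation=2))
E
```

```text
at [0.501  0.3544 0.0604] yaw 5.9 w 0.0359 grip 29.99955028295517 F [-0.3 -1.  -0.8] t 8.25
.503,.356,.0095,6 -> [ 0.0024  0.005  -0.0009] [ 0.24 -0.15  5.09]
```

View pics/c5.png

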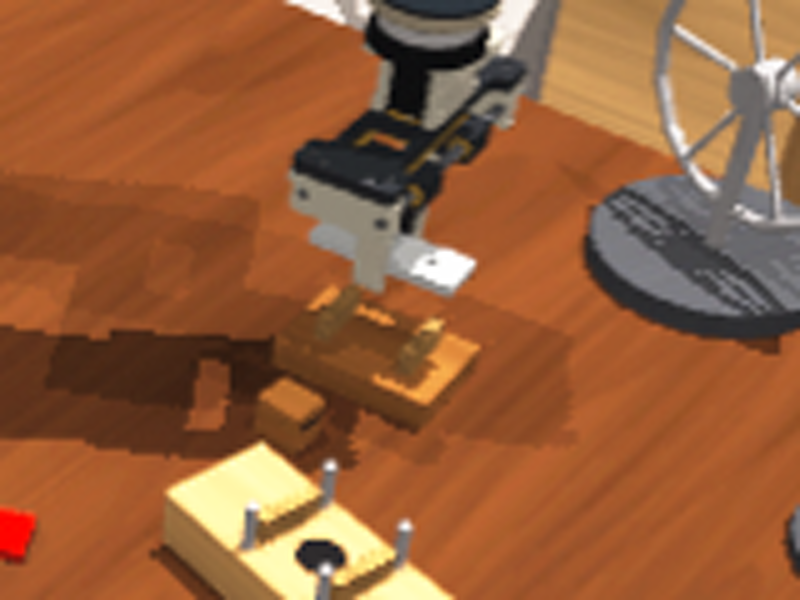

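The bar is held level above the rest (bar at (400,255), rest at (380,345) in the crop). Lowering gently.

apply_moves(
  commands="0 0.005 0 0.2 -0.15 1.5 20;0 0.005 0 0.2 -0.15 3 20;0 0.005 0 0.2 -0.15 4 20;0 0.005 0 0.2 -0.15 4.6 20;0 0.005 0 0.2 -0.15 4.8 20;0 0.005 0 0.2 -0.15 5 20;0 0.005 0 0.2 -0.15 5 20;0 0.005 0 0.2 -0.15 5 20",
)

```text
clock: 9.1
tool_pos: [0.5046, 0.3579, 0.0139]
orientation: [[0.994, 0.105, 0.005], [0.105, -0.995, 0.001], [0.006, -0.0, -1.0]]
wrist_force: [-0.0, -0.2, -1.0]
width: 0.0356
grip_force: 30.0
```

apply_moves(
  commands="0 -0.005 0 0 0 0.1 20;0 -0.005 0 0 0 0.2 20;0 -0.005 0 0 0 0.3 20;0 -0.005 0 0 0 0.4 20;0 -0.005 0 0 0 0.4 20;0 -0.005 0 0 0 0.4 20",
)

```text
clock: 9.7
tool_pos: [0.5044, 0.3578, 0.0095]
orientation: [[0.995, 0.105, -0.0], [0.105, -0.995, -0.0], [-0.0, 0.0, -1.0]]
wrist_force: [0.8, -0.1, -0.9]
width: 0.0354
grip_force: 30.0
```

Force still −0.9 N (bar's weight carried), so creep down to contact.

apply_moves(
  commands="0 0 0 0 0 0.05 20;0 0 0 0 0 0.1 20;0 0 0 0 0 0.1 20",
)

```text
clock: 10.0
tool_pos: [0.5044, 0.3578, 0.0085]
orientation: [[0.995, 0.105, -0.0], [0.105, -0.995, 0.0], [-0.0, -0.0, -1.0]]
wrist_force: [0.2, 0.9, -0.6]
width: 0.0358
grip_force: 30.0
```

apply_moves(
  commands="0 0 0 0 0 0.05 20;0 0 0 0 0 0.05 20;0 0 0 0 0 0.05 20",
)

```text
clock: 10.3
tool_pos: [0.5044, 0.3578, 0.0085]
orientation: [[0.995, 0.105, 0.0], [0.105, -0.995, 0.0], [0.0, -0.0, -1.0]]
wrist_force: [-2.0, -1.3, 5.0]
width: 0.0355
grip_force: 30.0
```

Contact (5 N). Release and rise.

apply_moves(
  commands="0 0 0 0 0 0 50;0 0 0 0 0 0 60;0 0 0 0 0 0 60;0 0 0 0 0 0 60;0 0 0 0 0 -1 60;0 0 0 0 0 -3 60;0 0 0 0 0 -6 60;0 0 0 0 0 -10 60;0 0 0 0 0 -14 60;0 0 0 0 0 -14 60",
)

```text
clock: 11.3
tool_pos: [0.5068, 0.3592, 0.1544]
orientation: [[0.994, 0.105, 0.008], [0.105, -0.994, 0.005], [0.009, -0.004, -1.0]]
wrist_force: [-0.2, -0.1, -0.2]
width: 0.0559
grip_force: 0.0
```

```bash
python3 g.py .6135,-.121,.13,-10
```

```text
at [0.5068 0.3592 0.1544] yaw 6.0 w 0.0559 grip 0.0 F [-0.2 -0.1 -0.2] t 11.3
.6135,-.121,.13,-10 -> [-0.0052 -0.008   0.2794] [ 5.56 48.89  2.29]
```

apply_moves(
  commands="0 0 0.28 5.8 48.8 1.8 100;0 0 0.28 5.8 48.8 1.8 100;0 0 0.28 5.8 48.8 1.8 100;0 0 0.28 5.8 48.8 1.8 100;0 0 0.28 5.8 48.8 1.8 100;0 0 0.28 5.8 48.8 1.8 100;0 0 0.28 5.8 48.8 1.8 100;0 0 0.28 5.8 48.8 1.8 100;0 0 0.28 5.8 48.8 1.8 100;0 0 0.28 5.8 48.8 1.8 100",
)

```text
clock: 12.3
tool_pos: [0.6131, -0.1241, 0.1298]
orientation: [[0.985, -0.175, -0.0], [-0.175, -0.985, -0.0], [-0.0, 0.0, -1.0]]
wrist_force: [0.6, 0.2, 0.5]
width: 0.0929
grip_force: 0.0
```

apply_moves(
  commands="0 0 0 0 0 0 100;0 0 0 0 0 0 100;0 0 0 0 0 0 100",
)

```text
clock: 12.6
tool_pos: [0.6128, -0.1205, 0.1299]
orientation: [[0.985, -0.174, -0.0], [-0.174, -0.985, 0.0], [-0.001, -0.0, -1.0]]
wrist_force: [-0.1, 0.4, 0.7]
width: 0.0924
grip_force: 0.0
```

```bash
python3 g.py .6135,-.121,.0335,-10;  python3 - <<'E'
from h import *
c=snap('top','t6');d=snap('scene','s6')
cv2.imwrite('pics/c6.png',np.vstack([cv2.resize(d['img'][120:300,250:450],(660,594),interpolation=2)[:400],cv2.resize(c['img'][140:220,150:282],None,fx=5,fy=2.5,interpolation=2)]) if 0 else np.hstack([cv2.resize(d['img'][120:300,260:450],None,fx=2.6,fy=2.6,interpolation=2),np.pad(cv2.resize(c['img'][130:220,145:235],None,fx=3.3,fy=3.3,interpolation=2),((0,468-297),(0,0),(0,0)))]))
E
```

```text
at [ 0.6128 -0.1205  0.1299] yaw -10.0 w 0.0924 grip 0.0 F [-0.1  0.4  0.7] t 12.6
.6135,-.121,.0335,-10 -> [-0.0002  0.0005  0.    ] [0.08 0.04 9.64]
```

View pics/c6.png

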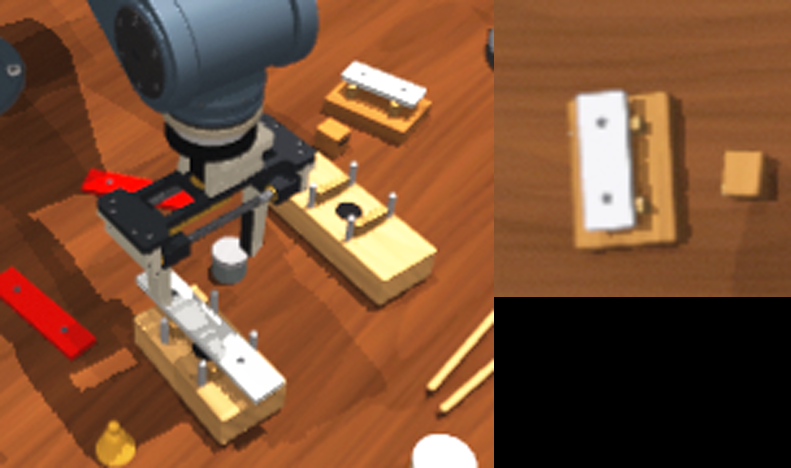

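Run:
```python
from h import *
T=dict(np.load('t6.npz'));S=dict(np.load('s6.npz'))
t=lambda x,y:((x-494+.5)/3.3-.5+145,(y+.5)/3.3-.5+130)
s=lambda x,y:((x+.5)/2.6-.5+260,(y+.5)/2.6-.5+120)
for a,b in(((602,123),(409,91)),((607,199),(364,74))): print(tri(T,t(*a),S,s(*b)))
Q=np.array([atz(T,*t(*p),.055) for p in((577,93),(627,91),(633,228),(586,231))]);print(Q.mean(0),Q)
print(tri(T,t(638,122),S,s(399,104)),tri(T,t(641,203),S,s(353,87)))
Q=np.array([atz(T,*t(*p),.025) for p in((570,100),(667,93),(678,242),(577,250))]);print(Q.mean(0))
```

```text
(array([0.53820601, 0.36719612, 0.04755502]), [np.float64(0.0045359632631486796), np.float64(0.00453596326314874)])
(array([0.47661767, 0.35775888, 0.05053225]), [np.float64(0.001895440976766552), np.float64(0.0018954409767665578)])
[0.50450077 0.35662108 0.055     ] [[0.55679009 0.38083772 0.055     ]
 [0.55852816 0.34232092 0.055     ]
 [0.45258148 0.33375512 0.055     ]
 [0.45010336 0.36957056 0.055     ]]
(array([0.54027227, 0.34140585, 0.04220065]), [np.float64(0.004780655549151689), np.float64(0.004780655549151611)]) (array([0.47520021, 0.33555429, 0.04054971]), [np.float64(0.002468344888959094), np.float64(0.002468344888959108)])
[0.50070928 0.35448441 0.025     ]
```

The short bar lies on the rest at (0.5045, 0.357), within 4 mm of the rest's centre and matching the TCP, so xy is true. In the picture the gripper is over the long bar at (200,320). Grip it.

apply_moves(
  commands="0 0 0 0.1 0 2 100;0 0 0 0.1 0 4 100;0 0 0 0.1 0 6 100;0 0 0 0.1 0 7.5 100;0 0 0 0.1 0 8.5 100;0 0 0 0.1 0 9.2 100;0 0 0 0.1 0 9.6 100;0 0 0 0.1 0 9.6 100;0 0 0 0.1 0 9.6 80;0 0 0 0.1 0 9.6 70",
)

```text
clock: 13.7
tool_pos: [0.6144, -0.1218, 0.0346]
orientation: [[0.985, -0.174, 0.001], [-0.174, -0.985, -0.0], [0.001, 0.0, -1.0]]
wrist_force: [0.2, -1.0, 0.4]
width: 0.0817
grip_force: 0.0
```

apply_moves(
  commands="0 0 0 0 0 0 60;0 0 0 0 0 0 50;0 0 0 0 0 0 40;0 0 0 0 0 0 30;0 0 0 0 0 0 20;0 0 0 0 0 0 20;0 0 0 0 0 0 20;0 0 0 0 0 0 20",
)

```text
clock: 14.5
tool_pos: [0.6141, -0.1217, 0.034]
orientation: [[0.985, -0.174, 0.0], [-0.174, -0.985, 0.0], [0.0, -0.0, -1.0]]
wrist_force: [0.5, 0.6, -0.1]
width: 0.036
grip_force: 30.0
```

apply_moves(
  commands="0 0 0 0 0 -1 20;0 0 0 0 0 -2 20;0 0 0 0 0 -3.5 20;0 0 0 0 0 -5 20;0 0 0 0 0 -7 20;0 0 0 0 0 -8 20;0 0 0 0 0 -8 20;0 0 0 0 0 -8 20",
)

```text
clock: 15.3
tool_pos: [0.6139, -0.1216, 0.1138]
orientation: [[0.985, -0.174, -0.0], [-0.174, -0.985, 0.0], [-0.0, -0.0, -1.0]]
wrist_force: [-0.2, -0.2, -2.3]
width: 0.0359
grip_force: 30.0
```

```bash
python3 g.py .608,.132,.114,-12.2
```

```text
at [ 0.6139 -0.1216  0.1138] yaw -10.0 w 0.0359 grip 29.998060762882233 F [-0.2 -0.2 -2.3] t 15.3
.608,.132,.114,-12.2 -> [-0.      0.0002  0.0377] [-5.000e+00 -2.487e+01 -2.000e-02]
```

apply_moves(
  commands="0 0 0.01 -0.6 -3 0 20;0 0 0.02 -1.4 -7 0 20;0 0 0.03 -2.2 -11 0 20;0 0 0.038 -3 -15 0 20;0 0 0.038 -4 -19 0 20;0 0 0.038 -4.5 -22 0 20;0 0 0.038 -5 -24 0 20;0 0 0.038 -5 -24.9 0 20;0 0 0.038 -5 -24.9 0 20;0 0 0.038 -5 -24.9 0 20",
)

```text
clock: 16.3
tool_pos: [0.6082, 0.1313, 0.1135]
orientation: [[0.977, -0.212, -0.001], [-0.212, -0.977, -0.0], [-0.001, 0.0, -1.0]]
wrist_force: [0.4, -0.6, -2.5]
width: 0.0359
grip_force: 30.0
```

```bash
python3 g.py .608,.132,.037,-12.2;  python3 - <<'E'
from h import *
d=snap('scene','s7')
cv2.imwrite('pics/c7.png',cv2.resize(d['img'][110:260,310:490],None,fx=4,fy=4,interpolation=2))
E
```

```text
at [0.6082 0.1313 0.1135] yaw -12.2 w 0.0359 grip 29.997871220111847 F [ 0.4 -0.6 -2.5] t 16.3
.608,.132,.037,-12.2 -> [ 0.0005  0.0006 -0.0007] [-0.03 -0.07  7.65]
```

View pics/c7.png

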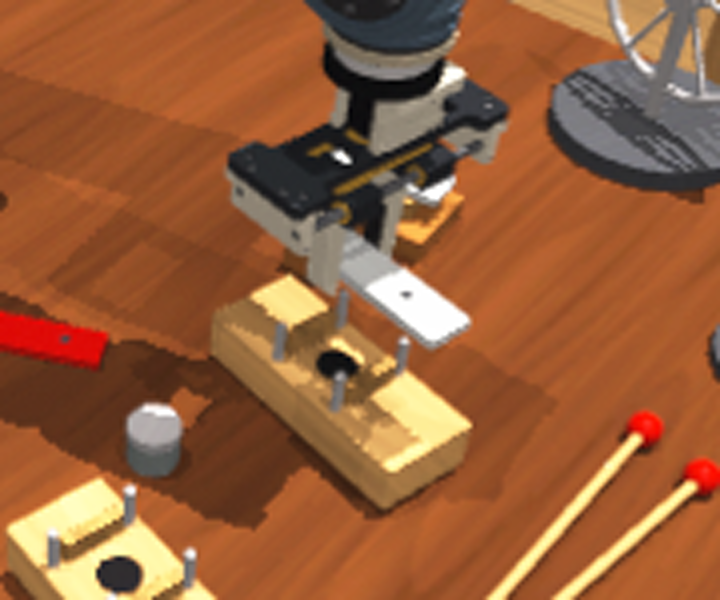

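The long bar is held over the empty long box (bar at (400,290), pins at (340,350)). Lowering between the pins.

apply_moves(
  commands="0 0 0 0 0 2 20;0 0 0 0 0 4 20;0 0 0 0 0 5 20;0 0 0 0 0 6 20;0 0 0 0 0 6.7 20;0 0 0 0 0 7.3 20;0 0 0 0 0 7.7 20;0 0 0 0 0 7.7 20;0 0 0 0 0 7.7 20",
)

```text
clock: 17.25
tool_pos: [0.6085, 0.1323, 0.0373]
orientation: [[0.977, -0.212, 0.0], [-0.212, -0.977, 0.0], [0.0, -0.0, -1.0]]
wrist_force: [-0.3, 0.1, -2.0]
width: 0.0353
grip_force: 30.0
```

apply_moves(
  commands="0 0 0 0 0 0.1 20;0 0 0 0 0 0.15 20;0 0 0 0 0 0.2 20;0 0 0 0 0 0.25 20;0 0 0 0 0 0.25 20",
)

```text
clock: 17.75
tool_pos: [0.6082, 0.1322, 0.0345]
orientation: [[0.977, -0.212, -0.0], [-0.212, -0.977, 0.0], [-0.0, 0.0, -1.0]]
wrist_force: [-0.6, -0.1, -2.7]
width: 0.0355
grip_force: 30.0
```

apply_moves(
  commands="0 0 0 0 0 0.05 20;0 0 0 0 0 0.05 20;0 0 0 0 0 0.05 20",
)

```text
clock: 18.05
tool_pos: [0.6083, 0.1322, 0.034]
orientation: [[0.977, -0.212, -0.0], [-0.212, -0.977, -0.0], [-0.0, 0.0, -1.0]]
wrist_force: [-0.9, -0.4, -1.6]
width: 0.0356
grip_force: 30.0
```

Almost down (grasped at 0.034). Half a millimetre more, then release to 55 mm (pins are not in the fingers' way) and rise.

apply_moves(
  commands="0 0 0 0 0 0.03 20;0 0 0 0 0 0.03 20;0 0 0 0 0 0.03 45;0 0 0 0 0 0.03 60;0 0 0 0 0 0.03 60;0 0 0 0 0 0.03 60;0 0 0 0 0 -2 60;0 0 0 0 0 -5 60;0 0 0 0 0 -10 60;0 0 0 0 0 -10 60",
)

```text
clock: 19.05
tool_pos: [0.6115, 0.1327, 0.1404]
orientation: [[0.977, -0.212, 0.01], [-0.212, -0.977, 0.001], [0.009, -0.003, -1.0]]
wrist_force: [1.2, -0.0, -0.7]
width: 0.0556
grip_force: 0.0
```

apply_moves(
  commands="0 0 0 0 0 0 60;0 0 0 0 0 0 80",
)

```text
clock: 19.25
tool_pos: [0.6076, 0.1321, 0.1329]
orientation: [[0.977, -0.212, -0.002], [-0.212, -0.977, -0.0], [-0.002, 0.001, -1.0]]
wrist_force: [0.3, -0.2, -0.3]
width: 0.06
grip_force: 0.0
```

```bash
python3 g.py .466,-.367,.13,-6.8
```

```text
at [0.6076 0.1321 0.1329] yaw -12.2 w 0.06 grip 0.0 F [ 0.3 -0.2 -0.3] t 19.25
.466,-.367,.13,-6.8 -> [ 0.0005  0.0016 -0.0946] [-3.28 51.78  0.33]
```

apply_moves(
  commands="0 0 -0.095 -3.3 51.8 0.3 100;0 0 -0.095 -3.3 51.8 0.3 100;0 0 -0.095 -3.3 51.8 0.3 100;0 0 -0.095 -3.3 51.8 0.3 100;0 0 -0.095 -3.3 51.8 0.3 100;0 0 -0.095 -3.3 51.8 0.3 100;0 0 -0.095 -3.3 51.8 0.3 100;0 0 -0.095 -3.3 51.8 0.3 100;0 0 -0.095 -3.3 51.8 0.3 100;0 0 -0.095 -3.3 51.8 0.3 100",
)

```text
clock: 20.25
tool_pos: [0.4701, -0.3502, 0.1297]
orientation: [[0.993, -0.118, -0.002], [-0.118, -0.993, 0.002], [-0.002, -0.001, -1.0]]
wrist_force: [0.2, 0.3, -0.6]
width: 0.0927
grip_force: 0.0
```

apply_moves(
  commands="0 0 0 0 0 0 100;0 0 0 0 0 0 100;0 0 0 0 0 0 100;0 0 0 0 0 0 100",
)

```text
clock: 20.65
tool_pos: [0.472, -0.3474, 0.1308]
orientation: [[0.993, -0.116, -0.001], [-0.116, -0.993, 0.001], [-0.001, -0.001, -1.0]]
wrist_force: [0.1, -0.3, 0.1]
width: 0.0933
grip_force: 0.0
```

```bash
python3 g.py .466,-.367,.034,-6.8;  python3 - <<'E'
from h import *
c=snap('top','t8');d=snap('scene','s8')
cv2.imwrite('pics/c8.png',np.hstack([cv2.resize(d['img'][200:340,160:290],None,fx=3,fy=3,interpolation=2),cv2.resize(c['img'][90:230,200:330],None,fx=3,fy=3,interpolation=2)]))
E
```

```text
at [ 0.472  -0.3474  0.1308] yaw -6.7 w 0.0933 grip 0.0 F [ 0.1 -0.3  0.1] t 20.65
.466,-.367,.034,-6.8 -> [-0.0006  0.0007  0.0022] [-0.36  2.03  9.67]
```

View pics/c8.png

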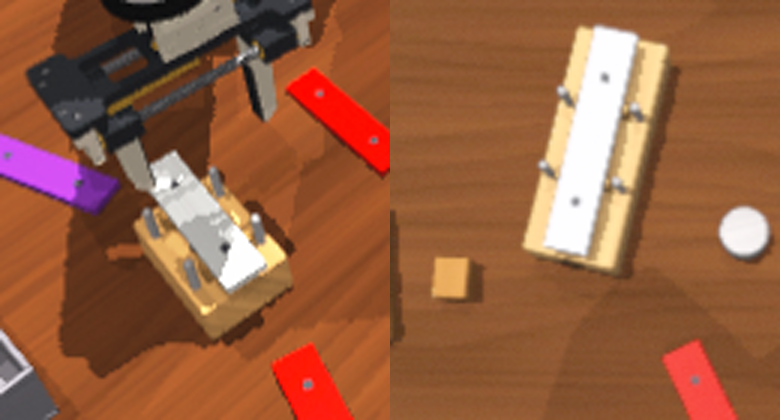

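The long bar lies on the long box between its pins (bar centre (592,140)). The gripper is 2 cm short of the middle bar, so shift and recheck.

apply_moves(
  commands="0 0 0 -0.4 2 0 100;0 0 0 -0.4 2 0 100;0 0 0 -0.4 2 2 100;0 0 0 -0.4 2 4 100;0 0 0 -0.4 2 4 100;0 0 0 -0.4 2 4 100",
)

```text
clock: 21.35
tool_pos: [0.4656, -0.3676, 0.0915]
orientation: [[0.993, -0.117, -0.0], [-0.117, -0.993, 0.0], [-0.0, -0.0, -1.0]]
wrist_force: [1.0, -0.3, -0.2]
width: 0.0927
grip_force: 0.0
```

```bash
python3 g.py .466,-.367,.034,-6.8;  python3 - <<'E'
from h import *
T=dict(np.load('t8.npz'));t=lambda x,y:((x-390+.5)/3-.5+200,(y+.5)/3-.5+90)
Q=np.array([atz(T,*t(*p),.08) for p in((597,27),(638,34),(589,256),(545,249))]);print(Q.mean(0),np.linalg.norm(Q[0]+Q[1]-Q[2]-Q[3])/2)
Q=np.array([atz(T,*t(*p),.05) for p in((578,28),(667,45),(615,273),(523,248))]);print(Q.mean(0))
Q=np.array([atz(T,*t(*p),.086) for p in((564,93),(636,108),(545,168),(618,184))]);print(Q.mean(0))
E
```

```text
at [ 0.4656 -0.3676  0.0915] yaw -6.7 w 0.0927 grip 0.0 F [ 1.  -0.3 -0.2] t 21.35
.466,-.367,.034,-6.8 -> [-0.0002  0.0001  0.0009] [ 0.03 -0.06  5.75]
[0.60611454 0.13013931 0.08      ] 0.19083988041353664
[0.60803068 0.13173324 0.05      ]
[0.60661243 0.13066735 0.086     ]
```

Long bar is within ~3 mm of its box's centre. Grip the middle bar.

apply_moves(
  commands="0 0 0 0 -0.05 1.5 100;0 0 0 0 -0.05 3 100;0 0 0 0 -0.05 4.2 100;0 0 0 0 -0.05 5.2 100;0 0 0 0 -0.05 5.7 100;0 0 0 0 -0.05 5.7 100;0 0 0 0 -0.05 5.7 100",
)

```text
clock: 22.05
tool_pos: [0.4655, -0.3678, 0.0343]
orientation: [[0.993, -0.118, 0.0], [-0.118, -0.993, -0.0], [0.0, 0.0, -1.0]]
wrist_force: [-0.5, 0.5, -0.4]
width: 0.0931
grip_force: 0.0
```

apply_moves(
  commands="0 0 0 0 0 0 80;0 0 0 0 0 0 65;0 0 0 0 0 0 50;0 0 0 0 0 0 40;0 0 0 0 0 0 30;0 0 0 0 0 0 20;0 0 0 0 0 0 20;0 0 0 0 0 0 20;0 0 0 0 0 0 20;0 0 0 0 0 0 20",
)

```text
clock: 23.05
tool_pos: [0.4654, -0.3676, 0.0341]
orientation: [[0.993, -0.118, 0.0], [-0.118, -0.993, 0.0], [0.0, -0.0, -1.0]]
wrist_force: [1.2, 0.6, 0.1]
width: 0.0356
grip_force: 30.0
```

apply_moves(
  commands="0 0 0 0 0 -1 20;0 0 0 0 0 -2 20;0 0 0 0 0 -3.5 20;0 0 0 0 0 -5 20;0 0 0 0 0 -7 20;0 0 0 0 0 -8 20;0 0 0 0 0 -8 20;0 0 0 0 0 -8 20",
)

```text
clock: 23.85
tool_pos: [0.4652, -0.3675, 0.1139]
orientation: [[0.993, -0.118, -0.0], [-0.118, -0.993, 0.0], [-0.0, -0.0, -1.0]]
wrist_force: [-0.3, 0.5, -2.2]
width: 0.0355
grip_force: 30.0
```

```bash
python3 g.py .615,-.122,.114,-12.5
```

```text
at [ 0.4652 -0.3675  0.1139] yaw -6.8 w 0.0355 grip 29.99252825975418 F [-0.3  0.5 -2.2] t 23.85
.615,-.122,.114,-12.5 -> [-0.0001  0.0002  0.0999] [ 11.98 -26.14  -0.  ]
```

apply_moves(
  commands="0 0 0.01 1.4 -3 0 20;0 0 0.03 3.2 -7 0 20;0 0 0.05 5 -11 0 20;0 0 0.06 6.9 -15 0 20;0 0 0.08 8.7 -19 0 20;0 0 0.1 10.1 -22 0 20;0 0 0.1 11.4 -25 0 20;0 0 0.1 12 -26.1 0 20;0 0 0.1 12 -26.1 0 20;0 0 0.1 12 -26.1 0 20",
)

```text
clock: 24.85
tool_pos: [0.6146, -0.1234, 0.1135]
orientation: [[0.976, -0.217, -0.001], [-0.217, -0.976, 0.0], [-0.001, 0.0, -1.0]]
wrist_force: [-0.4, -0.5, -1.5]
width: 0.0355
grip_force: 30.0
```

```bash
python3 g.py .615,-.122,.037,-12.5
```

```text
at [ 0.6146 -0.1234  0.1135] yaw -12.5 w 0.0355 grip 29.992559552192688 F [-0.4 -0.5 -1.5] t 24.85
.615,-.122,.037,-12.5 -> [ 0.0003  0.0012 -0.0002] [ 0.02 -0.14  7.65]
```

apply_moves(
  commands="0 0 0 0 0 1 20;0 0 0 0 0 2.5 20;0 0 0 0 0 4 20;0 0 0 0 0 5 20;0 0 0 0 0 6 20;0 0 0 0 0 6.7 20;0 0 0 0 0 7.3 20;0 0 0 0 0 7.7 20;0 0 0 0 0 7.7 20;0 0 0 0 0 7.7 20",
)

```text
clock: 25.85
tool_pos: [0.6155, -0.1226, 0.0374]
orientation: [[0.976, -0.216, 0.0], [-0.216, -0.976, -0.0], [0.0, 0.0, -1.0]]
wrist_force: [0.2, -0.5, -1.5]
width: 0.0356
grip_force: 30.0
```

apply_moves(
  commands="0 0 0 0 0 0.1 20;0 0 0 0 0 0.2 20;0 0 0 0 0 0.25 20;0 0 0 0 0 0.25 20;0 0 0 0 0 0.25 20",
)

```text
clock: 26.35
tool_pos: [0.6153, -0.1226, 0.0346]
orientation: [[0.976, -0.217, 0.0], [-0.217, -0.976, 0.0], [0.0, -0.0, -1.0]]
wrist_force: [-0.4, 1.1, -1.0]
width: 0.0358
grip_force: 30.0
```

apply_moves(
  commands="0 0 0 0 0 0.05 20;0 0 0 0 0 0.08 20;0 0 0 0 0 0.08 20;0 0 0 0 0 0.08 45;0 0 0 0 0 0.08 60;0 0 0 0 0 0.08 60;0 0 0 0 0 -1 60;0 0 0 0 0 -4 60;0 0 0 0 0 -8 60;0 0 0 0 0 -12 60",
)

```text
clock: 27.35
tool_pos: [0.6151, -0.1225, 0.1567]
orientation: [[0.976, -0.217, -0.0], [-0.217, -0.976, 0.0], [-0.0, -0.0, -1.0]]
wrist_force: [0.8, -0.1, -0.5]
width: 0.0558
grip_force: 0.0
```

apply_moves(
  commands="0 0 0 0 0 0 60;0 0 0 0 0 0 60;0 0 0 0 0 0 60",
)

```text
clock: 27.65
tool_pos: [0.6146, -0.1224, 0.1536]
orientation: [[0.976, -0.216, -0.002], [-0.216, -0.976, 0.0], [-0.002, -0.0, -1.0]]
wrist_force: [-0.5, 0.1, 0.3]
width: 0.0559
grip_force: 0.0
```

```bash
python3 g.py .5045,.357,.13,6
```

```text
at [ 0.6146 -0.1224  0.1536] yaw -12.5 w 0.0559 grip 0.0 F [-0.5  0.1  0.3] t 27.65
.5045,.357,.13,6 -> [-0.0004  0.0017 -0.3229] [-21.13 -44.42   2.4 ]
```

apply_moves(
  commands="0 0 -0.323 -21.1 -44.4 2.4 80;0 0 -0.323 -21.1 -44.4 2.4 80;0 0 -0.323 -21.1 -44.4 2.4 80;0 0 -0.323 -21.1 -44.4 2.4 80;0 0 -0.323 -21.1 -44.4 2.4 80;0 0 -0.323 -21.1 -44.4 2.4 80;0 0 -0.323 -21.1 -44.4 2.4 80;0 0 -0.323 -21.1 -44.4 2.4 80;0 0 -0.323 -21.1 -44.4 2.4 80;0 0 -0.323 -21.1 -44.4 2.4 80",
)

```text
clock: 28.65
tool_pos: [0.5038, 0.3586, 0.129]
orientation: [[0.994, 0.105, -0.002], [0.105, -0.994, -0.001], [-0.002, 0.001, -1.0]]
wrist_force: [0.6, -0.8, 0.6]
width: 0.0746
grip_force: 0.0
```

apply_moves(
  commands="0 0 0 0 0 0 80;0 0 0 0 0 0 80;0 0 0 0 0 0 80;0 0 0 0 0 0 80",
)

```text
clock: 29.05
tool_pos: [0.5058, 0.3553, 0.1304]
orientation: [[0.995, 0.103, -0.0], [0.103, -0.995, -0.0], [-0.0, 0.0, -1.0]]
wrist_force: [-0.7, -0.3, 0.3]
width: 0.0748
grip_force: 0.0
```

```bash
python3 g.py .5045,.357,.06,6
python3 - <<'E'
from h import *
c=snap('top','t9');d=snap('scene','s9')
cv2.imwrite('pics/c9.png',np.hstack([cv2.resize(d['img'][180:310,270:400],None,fx=3,fy=3,interpolation=2),cv2.resize(c['img'][80:210,310:440],None,fx=3,fy=3,interpolation=2)]))
E
```

```text
at [0.5058 0.3553 0.1304] yaw 5.9 w 0.0748 grip 0.0 F [-0.7 -0.3  0.3] t 29.05
.5045,.357,.06,6 -> [ 0.0004  0.0005 -0.0015] [-0.11 -0.19  7.04]
```

View pics/c9.png

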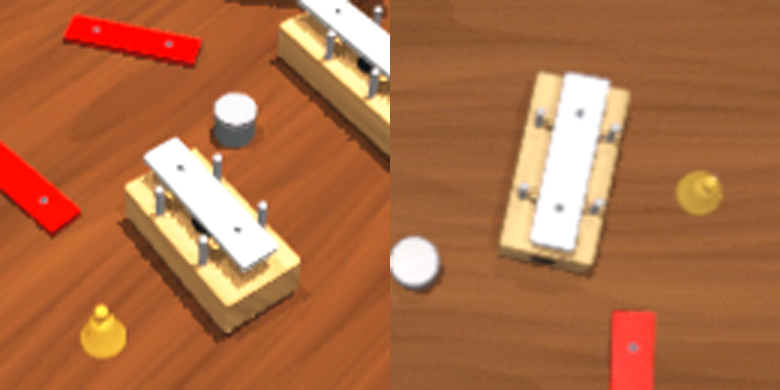

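Middle bar lies on the middle box between the pins (centre (570,160)). Now the short bar on the rest.

apply_moves(
  commands="0 0 0 -0.1 -0.2 3 80;0 0 0 -0.1 -0.2 6 80;0 0 0 -0.1 -0.2 8 80;0 0 0 -0.1 -0.2 10 80;0 0 0 -0.1 -0.2 11 80;0 0 0 -0.1 -0.2 11.7 80;0 0 0 -0.1 -0.2 12.1 80;0 0 0 -0.1 -0.2 12.1 80;0 0 0 -0.1 -0.2 12.1 80;0 0 0 -0.1 -0.2 12.1 65",
)

```text
clock: 30.15
tool_pos: [0.5045, 0.3587, 0.0103]
orientation: [[0.995, 0.105, 0.001], [0.105, -0.995, 0.001], [0.001, -0.0, -1.0]]
wrist_force: [-0.3, 0.8, 1.0]
width: 0.0701
grip_force: 0.0
```

apply_moves(
  commands="0 0 0 0 0 0 50;0 0 0 0 0 0 40;0 0 0 0 0 0 30;0 0 0 0 0 0 20;0 0 0 0 0 0 20;0 0 0 0 0 0 20;0 0 0 0 0 0 20",
)

```text
clock: 30.85
tool_pos: [0.5042, 0.3584, 0.0096]
orientation: [[0.995, 0.105, -0.0], [0.105, -0.995, -0.0], [-0.0, 0.0, -1.0]]
wrist_force: [0.8, -1.0, -0.4]
width: 0.0358
grip_force: 30.0
```

```bash
python3 g.py
python3 - <<'E'
from h import *
T=dict(np.load('t9.npz'));t=lambda x,y:((x-390+.5)/3-.5+310,(y+.5)/3-.5+80)
Q=np.array([atz(T,*t(*p),.08) for p in((567,73),(609,78),(573,251),(531,244))]);print(Q.mean(0),np.linalg.norm(Q[0]+Q[1]-Q[2]-Q[3])/2)
Q=np.array([atz(T,*t(*p),.086) for p in((540,116),(614,131),(524,190),(598,206))]);print(Q.mean(0))
Q=np.array([atz(T,*t(*p),.05) for p in((538,73),(629,91),(587,271),(501,252))]);print(Q.mean(0))
E
```

```text
at [0.5042 0.3584 0.0096] yaw 6.0 w 0.0358 grip 30.000134110450745 F [ 0.8 -1.  -0.4] t 30.85
[ 0.61455408 -0.12340921  0.08      ] 0.14725569941774033
[ 0.61320426 -0.12175462  0.086     ]
[ 0.61398167 -0.12179448  0.05      ]
```

apply_moves(
  commands="0 0 0 0 0 -1 20;0 0 0 0 0 -2.5 20;0 0 0 0 0 -4 20;0 0 0 0 0 -6 20;0 0 0 0 0 -8 20;0 0 0 0 0 -10 20;0 0 0 0 0 -11 20;0 0 0 0 0 -11 20;0 0 0 0 0 -11 20",
)

```text
clock: 31.75
tool_pos: [0.504, 0.3583, 0.1193]
orientation: [[0.995, 0.105, -0.0], [0.105, -0.995, -0.0], [-0.0, 0.0, -1.0]]
wrist_force: [-0.1, -0.4, -1.2]
width: 0.0355
grip_force: 30.0
```

```bash
python3 g.py .467,-.367,.12,-5.4 .5,0,.12,0
```

```text
at [0.504  0.3583 0.1193] yaw 6.0 w 0.0355 grip 29.99970853328705 F [-0.1 -0.4 -1.2] t 31.75
.467,-.367,.12,-5.4 -> [0.0002 0.0003 0.199 ] [-1.126e+01  7.175e+01 -5.000e-02]
.5,0,.12,0 -> [0.0002 0.0003 0.1048] [-4.14 35.59 -0.06]
```

apply_moves(
  commands="0 0 0.01 -0.5 3 0 20;0 0 0.02 -1 7 0 20;0 0 0.03 -1.6 11 0 20;0 0 0.04 -2.2 15 0 20;0 0 0.06 -2.7 19 0 20;0 0 0.07 -3.2 23 0 20;0 0 0.08 -3.7 27 0 20;0 0 0.09 -4 31 0 20;0 0 0.105 -4.1 34 0 20;0 0 0.105 -4.1 35.6 0 20",
)

```text
clock: 32.75
tool_pos: [0.5, -0.002, 0.1187]
orientation: [[1.0, -0.002, -0.002], [-0.002, -1.0, -0.0], [-0.002, 0.0, -1.0]]
wrist_force: [-0.2, -0.1, -1.1]
width: 0.0359
grip_force: 30.0
```

```bash
python3 g.py .467,-.367,.12,-5.4
```

```text
at [ 0.5    -0.002   0.1187] yaw -0.1 w 0.0359 grip 30.000095665454865 F [-0.2 -0.1 -1.1] t 32.75
.467,-.367,.12,-5.4 -> [0.0001 0.0017 0.0918] [-3.21 36.5  -0.12]
```

apply_moves(
  commands="0 0 0.01 -0.3 3 0 20;0 0 0.02 -0.6 7 0 20;0 0 0.03 -1 11 0 20;0 0 0.04 -1.3 15 0 20;0 0 0.05 -1.7 19 0 20;0 0 0.06 -2 23 0 20;0 0 0.07 -2.4 27 0 20;0 0 0.08 -2.7 31 0 20;0 0 0.092 -3 35 0 20;0 0 0.092 -3.2 36.6 0 20",
)

```text
clock: 33.75
tool_pos: [0.4676, -0.3685, 0.1185]
orientation: [[0.996, -0.095, -0.001], [-0.095, -0.996, 0.0], [-0.001, -0.0, -1.0]]
wrist_force: [-1.1, 0.4, -0.8]
width: 0.0355
grip_force: 30.0
```

apply_moves(
  commands="0 0 0 0 0 0 20;0 0 0 0 0 0 20;0 0 0 0 0 0 20",
)

```text
clock: 34.05
tool_pos: [0.4687, -0.3644, 0.1193]
orientation: [[0.996, -0.091, -0.001], [-0.091, -0.996, 0.001], [-0.001, -0.001, -1.0]]
wrist_force: [-0.7, 0.5, -0.3]
width: 0.0359
grip_force: 30.0
```

```bash
python3 g.py .467,-.367,.038,-5.4
```

```text
at [ 0.4687 -0.3644  0.1193] yaw -5.2 w 0.0359 grip 29.999870359897614 F [-0.7  0.5 -0.3] t 34.05
.467,-.367,.038,-5.4 -> [-0.0007  0.0006  0.0033] [-0.14  0.28  8.13]
```

apply_moves(
  commands="0 0 0.003 -0.15 0.3 1 20;0 0 0.003 -0.15 0.3 2.5 20;0 0 0.003 -0.15 0.3 4 20;0 0 0.003 -0.15 0.3 5.5 20;0 0 0.003 -0.15 0.3 6.5 20;0 0 0.003 -0.15 0.3 7.4 20;0 0 0.003 -0.15 0.3 8.1 20;0 0 0.003 -0.15 0.3 8.1 20;0 0 0.003 -0.15 0.3 8.1 20",
)

```text
clock: 34.95
tool_pos: [0.467, -0.3689, 0.0388]
orientation: [[0.995, -0.095, 0.0], [-0.095, -0.995, -0.0], [0.0, 0.0, -1.0]]
wrist_force: [-0.1, -0.5, -0.6]
width: 0.0358
grip_force: 30.0
```

apply_moves(
  commands="0 0 0 0 0 0.1 20;0 0 0 0 0 0.2 20;0 0 0 0 0 0.25 20;0 0 0 0 0 0.25 20;0 0 0 0 0 0.25 20",
)

```text
clock: 35.45
tool_pos: [0.4668, -0.3687, 0.0362]
orientation: [[0.995, -0.095, 0.0], [-0.095, -0.995, -0.0], [0.0, 0.0, -1.0]]
wrist_force: [0.1, 0.2, -0.3]
width: 0.0357
grip_force: 30.0
```

apply_moves(
  commands="0 0 0 0 0 0.05 20;0 0 0 0 0 0.1 20;0 0 0 0 0 0.1 20;0 0 0 0 0 0.1 20",
)

```text
clock: 35.85
tool_pos: [0.4668, -0.3687, 0.0351]
orientation: [[0.995, -0.095, -0.0], [-0.095, -0.995, 0.0], [-0.0, -0.0, -1.0]]
wrist_force: [0.1, -0.3, -1.1]
width: 0.0356
grip_force: 30.0
```

apply_moves(
  commands="0 0 0 0 0 0.05 20;0 0 0 0 0 0.07 20;0 0 0 0 0 0.07 20;0 0 0 0 0 0.07 45;0 0 0 0 0 0.07 60;0 0 0 0 0 0.07 60;0 0 0 0 0 -1 60;0 0 0 0 0 -4 60;0 0 0 0 0 -8 60;0 0 0 0 0 -12 60",
)

```text
clock: 36.85
tool_pos: [0.4666, -0.3685, 0.1571]
orientation: [[0.995, -0.095, -0.0], [-0.095, -0.995, 0.0], [-0.0, -0.0, -1.0]]
wrist_force: [0.3, 0.0, -1.0]
width: 0.0559
grip_force: 0.0
```

```bash
python3 g.py .33,-.45,.17,-5.4
```

```text
at [ 0.4666 -0.3685  0.1571] yaw -5.5 w 0.0559 grip 0.0 F [ 0.3  0.  -1. ] t 36.85
.33,-.45,.17,-5.4 -> [-0.0001  0.0002 -0.001 ] [-12.83   9.41  -1.29]
```

apply_moves(
  commands="0 0 0 -4 3 -1 60;0 0 0 -8 6 -1 60;0 0 0 -13 9 -1 60;0 0 0 -13 9 -1 60;0 0 0 -13 9 -1 60;0 0 0 -13 9 -1 60;0 0 0 -13 9 -1 60",
)

```text
clock: 37.55
tool_pos: [0.3301, -0.4454, 0.1652]
orientation: [[0.996, -0.094, 0.0], [-0.094, -0.996, -0.0], [0.0, -0.0, -1.0]]
wrist_force: [0.2, -0.0, 0.1]
width: 0.0557
grip_force: 0.0
```

Run:
```python
from h import *
c=snap('top','t10');d=snap('scene','s10')
a=cv2.resize(c['img'][80:230,200:520],None,fx=2.4,fy=2.4,interpolation=2)
b=cv2.resize(d['img'][220:320,170:290],None,fx=2.2,fy=2.2,interpolation=2); e=cv2.resize(c['img'][145:245,405:525],None,fx=2.2,fy=2.2,interpolation=2)
cv2.imwrite('pics/c10.png',np.vstack([a,np.pad(np.hstack([b,e]),((0,0),(0,768-528),(0,0)))]))
```

```text
(no output)
```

View pics/c10.png

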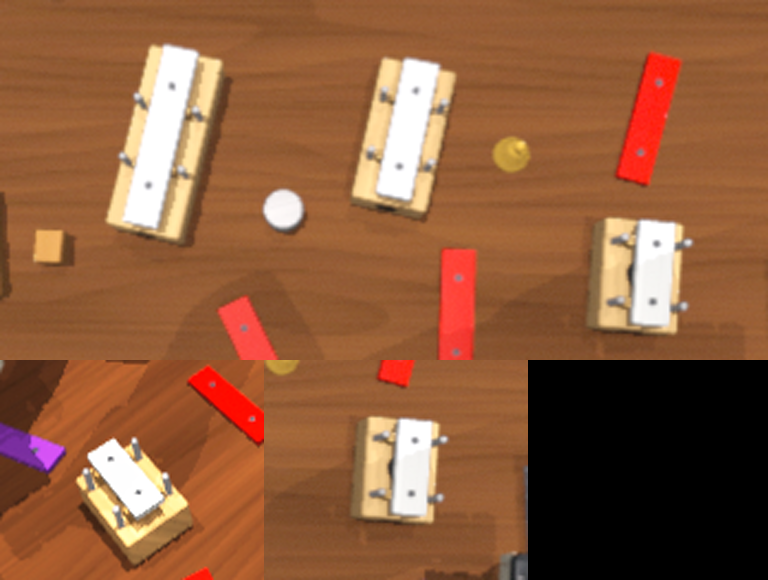

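Each bar lies on its own box between the pins; short bar centre (654,273) coincides with the centre of its four pins. Bell, tin and woodblock stand as before.

```bash
python3 -c "
from station import manip
print(manip.hand_in())"
```

```text
the job is handed in; nothing more can be done
None
```

I handed the job in at about 38 s. All three bars lie flat between the pins of their own boxes, with long and middle measured within about 3 mm of centre and short judged centred by eye, and the bell, tin and woodblock are where they were. No verdict was returned.

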